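Snap the lid on the bolt tub and clamp it with the wire bail

TASK

Close the open bolt tub that is screwed to the bench: slip the tongue of its loose lid under the tub's fixed lip, press the lid's opposite edge down until both spring catches have snapped over it, and only then swing the tub's wire bail up and over the lid until it clicks over the two humps into the groove. Take your hands off and leave everything else on the bench where it is.

Things in the scene. Friction and masses are not known exactly. Their poses are not given: they have to be found in the camera images.
- tub: Grey tub full of bolts, screwed to the bench (fixed). Origin: centre of its underside; x points from its catch side to its lip side, z up. Outside 96 (x) by 120 (y) mm, rim at z 85, walls 5 mm, open inside x +-43, y +-55. A wire bail is hinged on its +-y walls at x 0, z 22.
- tub_lip (a point): Middle of the slot under the tub's rigid lip: tub x 47, y 0, z 89. The lip overhangs from x 44 to 54 over y +-44, underside z 93.5, top z 97, closed by an upright back face at x 50.5: over the rim (z 85) the slot is 8.5 mm high and 6.5 mm deep, open towards -x. The lid's tongue goes in here.
- tub_catches (a point): Midway between the two catches: tub x -45.5, y 0, z 94. They stand at y -32 and +32, 12 mm wide: steel tabs on the -x wall, sprung inward, head slanting from about x -52, z 106 down to a nose at x -45.5, z 94, underside z 91, that closes over the lid's edge. Pushing the lid's edge past both takes 8 to 17 N.
- lid: Loose grey lid, about 150 g, right way up on the bench. Origin: centre under its two runners (on the bench at the start); z up, x towards its tongue. Plate x -50 to 40, y +-60, z 10 to 15. Round runners below, z 0 to 10, |y| 42.5 to 52.5, x -41.5 to 30, drop inside the tub with 2.5 mm play each side. Seated, its axes match the tub's, origin at tub x -1.5 to 1.5, z 75.
- lid_tongue (a point): Middle of the tip of the lid's tongue (lid x 50, y 0, z 12.5); the tongue is 5 mm thick, 76 mm wide (y), x 40 to 50. The lid does not go on level: tongue in first, the lid tilted 10 to 14 degrees with the tongue end low. Let go then, its other edge rests on the heads of the catches, about 9 degrees tilted.
- lid_heel (a point): Middle of the top of the lid's other edge, away from the tongue: lid x -50, y 0, z 15. The plate at lid x -45 to -15, y +-20 is free for pressing down, between the catches and clear of the grip block.
- lid_grip (a point): Centre of the lid's grip block: lid x 0, y 0, z 28. The block is 24 mm thick (x), 56 mm wide (y), lid z 15 to 40.
- lid_groove (a point): Middle of the lid's groove for the bail's bar: lid x 0, y 0, z 47.7. Two humps at lid y -43 and +43, 10 mm wide: each a curved ramp rising from x 36, z 36 to a crest at x 5, z 47, then a groove round x 0 (floor z 44), then an upright stop wall at x -3.5 to -9.5, up to z 58.
- bail (a joint): Angle (rad) of the bail, a U of 7 mm steel wire, arms at y +-68. 0: upright, cross bar (along y) 100 mm above the hinge line; grows as it leans to the tub's +x; -0.3 to 1.1; stays where left (0.08 N m). The arms stretch up to 8 mm (1.6 N/mm): over a snapped lid the bar rides up the ramps (8 to 15 N), over the crests, and drops into the groove within 0.03 of 0. It cannot cross a raised lid.
- bail_tab (a point): Middle of the bail's thumb tab, a steel plate 34 mm (along y) by 4 mm thick, standing outward from the middle of the cross bar, from 100 to 124 mm from the hinge line; this point is 112 mm from it.
- glue: Bystander: white glue bottle, 44 mm across, 130 mm tall; origin under its centre. Leave alone.
- tape: Bystander: dark tape measure, 70 x 36 x 66 mm tall; origin under its centre. Leave alone.
- screwdriver: Bystander: screwdriver lying flat, 190 mm long. Leave alone.
- offcut: Bystander: pine offcut 150 x 70 x 35 mm; origin under its centre. Leave alone.
- tinlid: Bystander: round metal paint-tin lid, 108 mm across, 9 mm high; origin under its centre. It does not belong to the tub. Leave alone.
- paint: Bystander: paint can, 96 mm across, 115 mm tall; origin under its centre. Leave alone.
- hammer: Bystander: hammer lying flat, 280 mm long. Leave alone.

How it is judged:
By the outcome, as a careful person would: the job done as asked, in the order asked, and still so for the second after the job is handed in, with the robot touching nothing.
It also fails if it takes over 56 s, if anything falls off the work surface, if the arm or the gripper's body presses on something with over 40 N, if the wrist force passes 120 N, or if a joint passes its speed limit or range.

ROBOT

A 6-joint arm with a two-finger parallel gripper is mounted at the origin on the work surface. World frame = base frame: x ahead of the robot, y to its left, z up, the work surface at z = 0. Lengths are in m, angles in rad, forces in N, time in s.
With the tool pointing down it reaches from about 0.4 to 0.825 m from the base axis. Payload 7 kg.
Tool frame: the origin (TCP) lies at the centre of the arm's flange, where the gripper is bolted on; the fingertips stand 173 mm ahead of it and the grasp point (between the pads) lies 155 mm ahead of it; z points along the fingers, y is the line along which they close (so a half turn about z gives the same grasp; the last joint's range is limited). The gripper opens to 85 mm and grips with 20 to 120 N. Pads are 22 mm wide; open, the fingers measure 114 mm over their backs; the gripper's body (76 mm by 85 mm) begins 54 mm behind the grasp point. The pads swing forward as they close: fully open they stand 13 mm farther back than shut.
Start: joints at [-1.011, 0.359, 0.012, 0, -1.224, -0.288], TCP at [0.181, -0.65, 0.405] pointing down, gripper open.
Joint ranges: [-3.07, 3.07], [-1.43, 2.12], [-1.02, 1.25], [-3.03, 1.67], [-3.05, -0], [-3.03, 3.03]. Speed limits (rad/s): [2.39, 2.39, 3.01, 3.14, 3.14, 3.14].

INTERFACE

Orientations are given as a unit quaternion [x, y, z, w].
In Python, from rig import env gives the robot as it stands.
- The arm moves only by the tool shift_gripper, called after ">>>" as name(argument=value, ...), one argument or row to a line, values as JSON. Schema: {"type":"object","properties":{"ticks":{"type":"object","properties":{"steps":{"type":"array","items":{"type":"array","items":{"type":"number"},"minItems":7,"maxItems":7},"minItems":1,"maxItems":5}},"additionalProperties":false,"required":["steps"]},"only":{"type":"string"},"quiet":{"type":"boolean"},"lines":{"type":"string"}},"required":["ticks"],"additionalProperties":false}. ticks is an object whose key "steps" holds a list of rows, 1 to 5 of them, each of 7 numbers: a rotation vector rx, ry, rz in rad, then dx, dy, dz in units of 25 mm, then the opening from 0.0 (shut) to 1.0 (fully open); each row is the pose to reach, as a shift and turn from the pose commanded when the call began, along the tool's axes at that moment; what a row does not reach only later rows make up. A row lasts 1/12 s, in which the tool goes at most 0.0417 m and 0.125 rad, less where a joint would pass 70% of its speed; a pose out of reach is approached as far as the arm can. The fingers move at their own pace and stop on an object; the grip force is fixed at half the most. Time passes only in rows, so rows that do not move let the fingers close. The tool returns the time, the measured TCP pose, the force, the opening and the grip force at its end. only (a regular expression) keeps the lines of the reply that match it, lines (a string "A,B") keeps lines A to B, and quiet returns only ok. Input that does not fit is refused with a message, and nothing moves.
- env.get_state(): the state, without advancing time (a new reading comes with each control period).
- env.get_image(name): name is "side" or "top" or "wrist"; returns a dict with "pixels" (400x640x3 uint8, red, green, blue), "K" (3x3 intrinsics, pixels), "xyz" and "attitude" of the camera in the world; the wrist camera has in their place "tool_from_camera" (4x4, takes a point from camera to tool coordinates, whose origin is the TCP and whose axes are the flange's). Camera axes: x right, y down, z forward; pixel columns grow to the right and rows downward; lengths in m; the calibration is good to about 2 mm. A picture is of the moment at which its call begins: read the wrist's pose just before it. There is no depth.
- env.sign_off(): hands the job in; it is judged then, once.
The state is a dict: "time": time; "joint_pos": joint angles; "joint_velocities": joint speeds; "effort": joint torques, N m; "position": TCP position; "ee_rot": TCP orientation; "wrist_force": force on the tool from outside, world axes, zero at the start; "moment": the same for the moment, N m; "finger_gap": opening from 0.0 (shut) to 1.0 (fully open); "gripper_force": force on a finger pad.
Only numpy, scipy, OpenCV 4.12 (cv2) and the standard library are available. Lean on these libraries where they do the work, as an engineer would, in place of code of your own. Each camera call takes 0.05 s, during which the arm holds its last target. There are 200 camera calls.

## Working session

There is one attempt and no reset: what is moved stays moved. The work goes in short steps, Python scripts to look and compute and a tool call to move; the robot and the scene stay as the last step left them, time stands still between calls to the robot, and variables do not carry over. Pictures are saved under pics/ and viewed, at most 10 in all, crops included, and the job is handed in when it is done.

```bash
ls; mkdir -p pics
```

Run:
```python
from rig import env
import cv2,json
s=env.get_state();print(s)
for n in("top","side"):
    im=env.get_image(n);cv2.imwrite(f"pics/{n}0.png",im["pixels"][:,:,::-1]);print(n,im["K"],im["xyz"],im["attitude"])
```

```text
pics
rig.py
{'time': 0.0, 'joint_pos': array([-1.01090982e+00,  3.59410410e-01,  1.10388498e-02, -3.58299936e-04,
       -1.22409248e+00, -2.88117016e-01]), 'joint_velocities': array([-0.00092711, -0.00075412, -0.00093481, -0.00090791,  0.00113027,
       -0.0008594 ]), 'effort': array([-1.77853202e-03, -5.83323383e+01,  2.93411493e+01,  6.93670794e+00,
       -5.86992974e-03,  1.43687515e-05]), 'position': array([ 0.18115238, -0.65003258,  0.40373804]), 'ee_rot': array([-1.35406453e-01,  9.90789770e-01,  8.29318262e-04, -1.89534763e-04]), 'wrist_force': array([-0.0716092 ,  0.26394386,  0.41433407]), 'moment': array([-0.00032703,  0.01412312,  0.05228789]), 'gripper_force': 0.0, 'finger_gap': 1.0022561182051357}
top [[391.12976038   0.         331.96119552]
 [  0.         391.12976038 204.52499219]
 [  0.           0.           1.        ]] [0.50238107 0.01068082 1.10758007] [-0.70657091  0.70681677 -0.0299263   0.01649338]
side [[384.52190665   0.         315.14951389]
 [  0.         384.52190665 196.05580973]
 [  0.           0.           1.        ]] [0.3456808  0.74924565 0.86182794] [-0.11181219  0.91254851 -0.38988404  0.0523803 ]
```
View pics/top0.png

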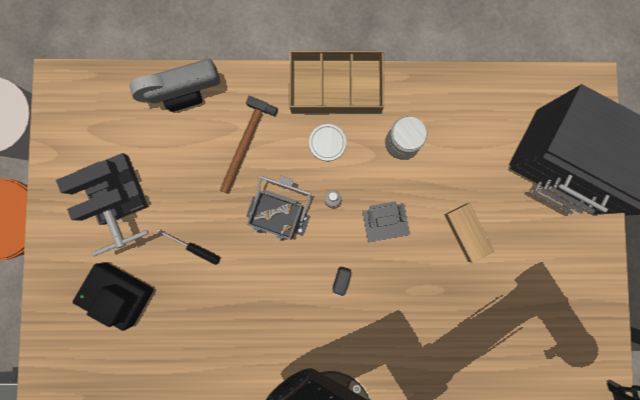

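View pics/side0.png

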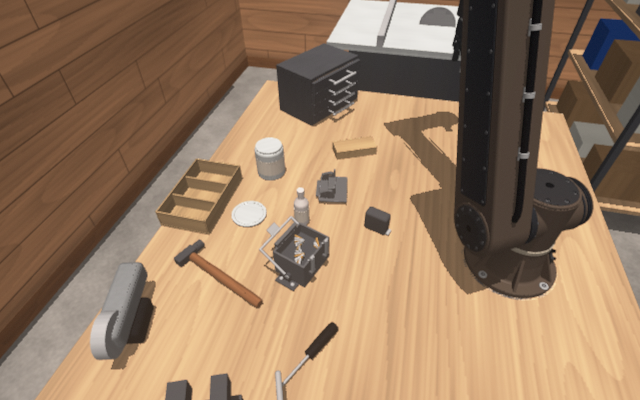

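The top view shows the tub near (280,210) with its bail leaning up-image, and the lid near (387,221). I'll enlarge both.

Run:
```python
import cv2
t=cv2.imread("pics/top0.png");
a=cv2.resize(t[165:255,240:420],(792,396),interpolation=cv2.INTER_CUBIC);cv2.imwrite("pics/tc.png",a)
s=cv2.imread("pics/side0.png")
a=cv2.resize(s[165:295,255:355],None,fx=4.6,fy=4.6,interpolation=cv2.INTER_CUBIC);cv2.imwrite("pics/sc.png",a)
```

View pics/tc.png

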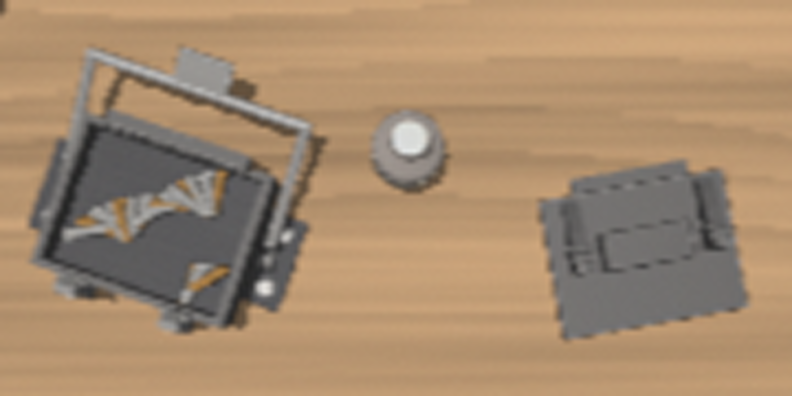

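View pics/sc.png

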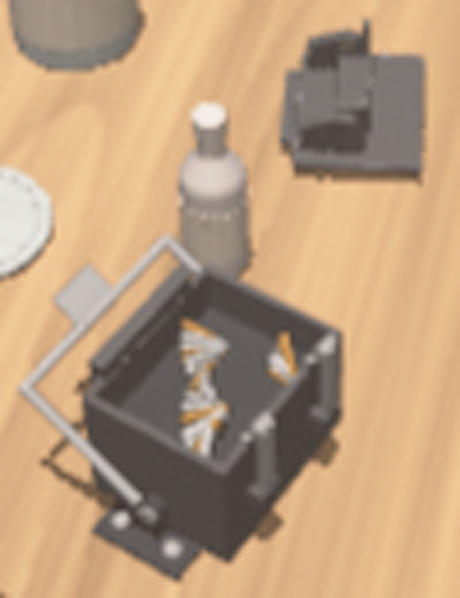

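The crops show the lid's tongue pointing up-image, the tub's catches at (75,285) and (175,322) in the top crop, and the bail bar running from (92,54) to (312,128). Next I'll fit the poses.

Create h.py:
```python
import numpy as np
from scipy.spatial.transform import Rotation as R
from scipy.optimize import least_squares
CAM={"top":(391.12976,331.9612,204.525,[.50238107,.01068082,1.10758007],[-0.70657091,0.70681677,-0.0299263,0.01649338]),
"side":(384.5219,315.1495,196.0558,[.3456808,.74924565,.86182794],[-0.11181219,0.91254851,-0.38988404,0.0523803])}
def proj(c,P):
    f,cx,cy,t,q=CAM[c]; p=R.from_quat(q).inv().apply(np.asarray(P)-t)
    return np.c_[f*p[:,0]/p[:,2]+cx,f*p[:,1]/p[:,2]+cy]
def Rz(a): return R.from_euler('z',a)
```

Create fit.py:
```python
from h import *
def T(l): return np.array([(240+(a+.5)/4.4-.5,165+(b+.5)/4.4-.5) for a,b in l])
def S(l): return np.array([(255+(a+.5)/4.6-.5,165+(b+.5)/4.6-.5) for a,b in l])
lt=np.array([(40,60,15),(40,-60,15),(-50,-60,15),(-50,60,15),(50,38,15),(50,-38,15),(12,28,40),(12,-28,40),(-12,-28,40),(-12,28,40)])/1e3
ltp=T([(541,202),(723,172),(748,304),(567,338),(570,182),(686,161),(600,236),(692,218),(698,252),(608,272)])
ls=np.array([(-50,60,15),(-50,-60,15)])/1e3; lsp=S([(422,170),(424,57)])
def w(p,L): return Rz(p[2]).apply(L)+[p[0],p[1],0]
f=lambda p:np.r_[(proj("top",w(p,lt))-ltp).ravel(),(proj("side",w(p,ls))-lsp).ravel()]
r=least_squares(f,[.45,-.1,.2],loss='soft_l1');print("lid",r.x);print(f(r.x).reshape(-1,2).round(1).tolist())
tt=np.array([(-48,60,85),(-48,-60,85),(54,44,97),(54,-44,97)])/1e3; ttp=T([(36,262),(222,326),(108,108),(250,160)])
ts=np.array([(-48,60,85),(48,60,85),(-48,-60,85)])/1e3; tsp=S([(222,470),(88,402),(340,335)])
def bl(p): 
    P=[(r*np.sin(p[3]),y,.022+r*np.cos(p[3])) for r,y in((.1,.068),(.1,-.068),(.124,.017),(.124,-.017))]
    return w(p,np.array(P))
btp=T([(92,54),(312,128),(182,46),(236,70)]);bsp=S([(26,386),(168,240),(56,300),(88,265)])
g=lambda p:np.r_[(proj("top",w(p,tt))-ttp).ravel(),(proj("side",w(p,ts))-tsp).ravel(),(proj("top",bl(p))-btp).ravel(),(proj("side",bl(p))-bsp).ravel()]
r=least_squares(g,[.5,.13,-.3,.9],loss='soft_l1');print("tub",r.x);print(g(r.x).reshape(-1,2).round(1).tolist())
```

```bash
python3 fit.py
```

```text
lid [ 0.52901027 -0.16061002  0.17703257]
[[-0.5, -0.1], [0.1, -0.8], [0.4, 0.8], [-0.5, 0.7], [-0.0, -0.5], [0.1, -0.5], [0.3, -0.3], [-0.5, 0.2], [-0.3, 1.1], [0.1, 0.1], [-0.1, -0.6], [-0.1, -0.9]]
tub [ 0.54262877  0.14210954 -0.33421221  0.97759564]
[[-1.7, 0.5], [-0.4, 1.1], [0.4, 0.2], [0.2, -0.5], [0.6, 0.8], [-1.2, -1.4], [0.8, -1.4], [0.2, -0.0], [-1.1, 0.0], [-0.0, 0.3], [0.0, -0.8], [-0.1, 0.1], [-0.1, -0.4], [-0.8, -0.3], [0.1, -0.6]]
```

Add to h.py:
```python
M=np.array([[0,-1,0],[-1,0,0],[0,0,-1]],float)  # tool x=-Y, y=-X, z=-Z of part
def part(x,y,yaw,tilt=0,z=0): return Rz(yaw)*R.from_euler('y',tilt),np.array([x,y,z])
def tcp(Rl,tl,off): return Rl*R.from_matrix(M),tl+Rl.apply(off)   # off: TCP in part axes
def go(Rt,pt):
    from rig import env
    s=env.get_state();Rc=R.from_quat(s['ee_rot'])
    print("t",round(s['time'],2),"rot",(Rc.inv()*Rt).as_rotvec().round(3),"d",Rc.inv().apply(pt-s['position']).round(4),"F",s['wrist_force'].round(1))
```

Run:
```python
from h import *
Rl,tl=part(.529,-.1606,.177)
go(*tcp(Rl,tl,[0,0,.36]))
```

```text
t 0.1 rot [ 1.000e-03  1.000e-03 -1.476e+00] d [-0.4664  0.3781  0.0443] F [ 0.3 -0.4 -0.4]
```

The manual's scale: shifts go in units of 25 mm. Converting my numbers, -0.155 m is -6.2, 0.126 m is 5.04.

>>> shift_gripper(
  ticks={"steps":[[0, 0, -0.6, -6.2, 5.04, 0, 1], [0, 0, -0.6, -6.2, 5.04, 0, 1], [0, 0, -0.6, -6.2, 5.04, 0, 1], [0, 0, -0.6, -6.2, 5.04, 0, 1], [0, 0, -0.6, -6.2, 5.04, 0, 1]]},
)

```text
time: 0.52
position: [0.2975, -0.485, 0.4044]
ee_rot: [-0.425, 0.905, 0.0, 0.0]
wrist_force: [1.4, 1.0, 0.4]
finger_gap: 0.996
gripper_force: 0.0
```

Run:
```python
from h import *
Rl,tl=part(.529,-.1606,.177)
go(*tcp(Rl,tl,[0,0,.36]))
```

```text
t 0.52 rot [ 0.     0.001 -0.869] d [-0.3975  0.0289  0.0445] F [1.4 1.  0.4]
```

Scaled: -0.2 m is -8, 0.014 m is 0.56.

>>> shift_gripper(
  ticks={"steps":[[0, 0, -0.6, -8, 0.56, 0, 1], [0, 0, -0.6, -8, 0.56, 0, 1], [0, 0, -0.6, -8, 0.56, 0, 1], [0, 0, -0.6, -8, 0.56, 0, 1], [0, 0, -0.6, -8, 0.56, 0, 1]]},
)

```text
time: 0.93
position: [0.4156, -0.3228, 0.4047]
ee_rot: [-0.674, 0.739, 0.0, 0.0]
wrist_force: [0.6, 0.0, -0.5]
finger_gap: 0.999
gripper_force: 0.0
```

Run:
```python
from h import *
Rl,tl=part(.529,-.1606,.177)
go(*tcp(Rl,tl,[0,0,.36]))
```

```text
t 0.93 rot [-0.     0.    -0.269] d [-0.1719 -0.0981  0.0447] F [ 0.6  0.  -0.5]
```

Scaled: -0.172 m is -6.88, -0.098 m is -3.92.

>>> shift_gripper(
  ticks={"steps":[[0, 0, -0.269, -6.88, -3.92, 1.76, 1], [0, 0, -0.269, -6.88, -3.92, 1.76, 1], [0, 0, -0.269, -6.88, -3.92, 1.76, 1], [0, 0, -0.269, -6.88, -3.92, 1.76, 1], [0, 0, -0.269, -6.88, -3.92, 1.76, 1]]},
)

```text
time: 1.35
position: [0.53, -0.1614, 0.36]
ee_rot: [0.765, -0.644, -0.0, 0.0]
wrist_force: [0.4, -1.1, -0.6]
finger_gap: 1.002
gripper_force: 0.0
```

>>> shift_gripper(
  ticks={"steps":[[0, 0, 0, 0, 0, 0, 1], [0, 0, 0, 0, 0, 0, 1]]},
)

```text
time: 1.52
position: [0.5299, -0.1619, 0.3596]
ee_rot: [0.766, -0.643, -0.001, 0.001]
wrist_force: [0.1, -0.7, -0.8]
finger_gap: 0.998
gripper_force: 0.0
```

Run:
```python
from h import *
from rig import env
import cv2
Rl,tl=part(.529,-.1606,.177)
go(*tcp(Rl,tl,[0,0,.36]))
s=env.get_state();im=env.get_image("wrist")
np.savez("w1.npz",p=s['position'],q=s['ee_rot'],K=im["K"],T=im["tool_from_camera"])
print(im["K"],im["tool_from_camera"]);cv2.imwrite("pics/w1.png",im["pixels"][:,:,::-1])
```

```text
t 1.52 rot [ 0.002  0.    -0.004] d [-0.0015  0.0007 -0.0004] F [ 0.1 -0.7 -0.8]
[[308.25344777   0.         317.73585811]
 [  0.         308.25344777 200.33872362]
 [  0.           0.           1.        ]] [[ 1.41227116e-04 -9.48231948e-01 -3.17578578e-01  8.07179413e-02]
 [ 9.99999788e-01 -6.80179762e-05  6.47788984e-04  6.21987550e-04]
 [-6.35855263e-04 -3.17578602e-01  9.48231737e-01  3.14748339e-02]
 [ 0.00000000e+00  0.00000000e+00  0.00000000e+00  1.00000000e+00]]
```

View pics/w1.png

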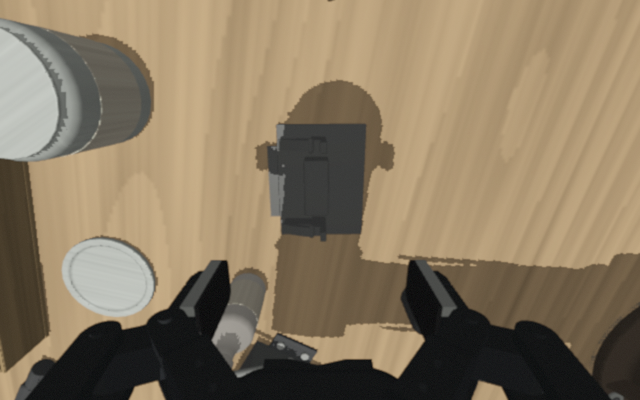

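Add to h.py:
```python
def wproj(d,P):
    K,T=d["K"],d["T"]; t=R.from_quat(d["q"]).inv().apply(np.asarray(P)-d["p"])
    c=(t-T[:3,3])@T[:3,:3]; return np.c_[K[0,0]*c[:,0]/c[:,2]+K[0,2],K[1,1]*c[:,1]/c[:,2]+K[1,2]]
```

Run:
```python
from h import *
d=dict(np.load("w1.npz"))
L=np.array([(-50,-60,15),(-50,60,15),(40,60,15),(40,-60,15),(50,38,15),(-12,-28,40),(-12,28,40)])/1e3
px=np.array([(366,124),(362,234),(283,236),(284,124),(271,215),(328,157),(327,212)])
f=lambda p:(wproj(d,Rz(p[2]).apply(L)+[p[0],p[1],0])-px).ravel()
r=least_squares(f,[.529,-.16,.177],loss='soft_l1');print(r.x,f(r.x).reshape(-1,2).round(1).tolist())
Rl,tl=part(r.x[0],r.x[1],r.x[2]);go(*tcp(Rl,tl,[0,0,.19]))
```

```text
[ 0.52906749 -0.15826128  0.18190304] [[0.4, -1.4], [-0.0, -0.4], [-2.0, -1.7], [-8.6, -0.5], [-0.1, 1.0], [0.8, 2.9], [1.7, 3.2]]
t 1.57 rot [ 0.001  0.    -0.01 ] d [-0.0046 -0.0008  0.1701] F [ 0.7 -0.8 -0.3]
```

Scaled: 0.17 m is 6.8, -0.0035 m is -0.14.

>>> shift_gripper(
  ticks={"steps":[[0, 0, -0.008, -0.14, -0.032, 1.6, 1], [0, 0, -0.008, -0.14, -0.032, 3.2, 1], [0, 0, -0.008, -0.14, -0.032, 4.8, 1], [0, 0, -0.008, -0.14, -0.032, 6, 1], [0, 0, -0.008, -0.14, -0.032, 6.8, 1]]},
)

```text
time: 1.98
position: [0.5275, -0.1613, 0.188]
ee_rot: [0.766, -0.642, -0.001, 0.001]
wrist_force: [-0.9, -0.2, 0.2]
finger_gap: 0.999
gripper_force: 0.0
```

>>> shift_gripper(
  ticks={"steps":[[0, 0, 0, 0, 0, 0, 1], [0, 0, 0, 0, 0, 0, 0], [0, 0, 0, 0, 0, 0, 0], [0, 0, 0, 0, 0, 0, 0], [0, 0, 0, 0, 0, 0, 0]]},
)

```text
time: 2.4
position: [0.5299, -0.1603, 0.1925]
ee_rot: [0.767, -0.642, 0.001, -0.001]
wrist_force: [0.6, -0.2, -0.2]
finger_gap: 0.453
gripper_force: 0.0
```

>>> shift_gripper(
  ticks={"steps":[[0, 0, 0, 0, 0, 0, 0], [0, 0, 0, 0, 0, 0, 0], [0, 0, 0, 0, 0, 0, 0]]},
)

```text
time: 2.65
position: [0.5297, -0.1601, 0.1923]
ee_rot: [0.767, -0.641, 0.001, -0.001]
wrist_force: [-2.8, 0.4, 8.0]
finger_gap: 0.271
gripper_force: 58.7
```

>>> shift_gripper(
  ticks={"steps":[[0, 0, 0, 0, 0, -1.2, 0], [0, 0, 0, 0, 0, -2.8, 0], [0, 0, 0, 0, 0, -4.4, 0], [0, 0, 0, 0, 0, -6, 0], [0, 0, 0, 0, 0, -7.2, 0]]},
)

```text
time: 3.07
position: [0.5292, -0.1601, 0.3749]
ee_rot: [0.767, -0.641, 0.002, -0.001]
wrist_force: [1.2, 0.0, -2.3]
finger_gap: 0.268
gripper_force: 59.6
```

>>> shift_gripper(
  ticks={"steps":[[0, 0, 0, 0, 0, 0, 0], [0, 0, 0, 0, 0, 0, 0]]},
)

```text
time: 3.23
position: [0.5294, -0.16, 0.3732]
ee_rot: [0.767, -0.641, 0.002, -0.002]
wrist_force: [-0.7, 0.8, -3.1]
finger_gap: 0.264
gripper_force: 59.7
```

Run:
```python
from h import *
from rig import env
import cv2
s=env.get_state();im=env.get_image("wrist")
np.savez("w2.npz",p=s['position'],q=s['ee_rot'],K=im["K"],T=im["tool_from_camera"])
cv2.imwrite("pics/w2.png",im["pixels"][:,:,::-1])
print(s['position'],s['ee_rot'])
```

```text
[ 0.52937943 -0.1599548   0.37324107] [ 0.76719307 -0.64141101  0.00183357 -0.00182969]
```

View pics/w2.png

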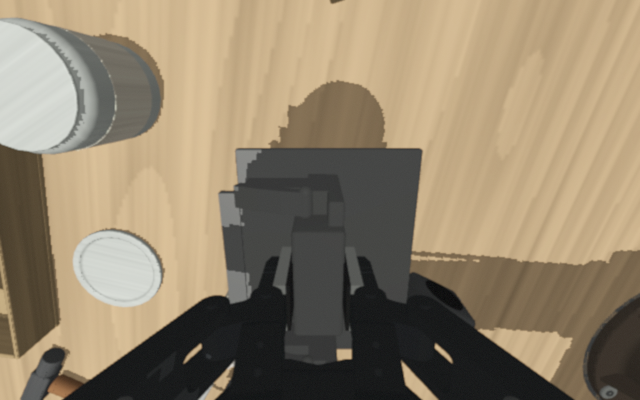

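Run:
```python
from h import *
d=dict(np.load("w2.npz"))
L=np.array([(40,-60,15),(-50,-60,15),(50,-38,15)])/1e3
px=np.array([(236,149),(421,149),(220,192)])
Rt=R.from_quat(d["q"])*R.from_matrix(M).inv()
# lid origin in (part-axes aligned) tool frame: dx,dy,yaw,h
def f(p): return (wproj(d,Rt.apply(Rz(p[2]).apply(L)+[p[0],p[1],-p[3]])+d["p"])-px).ravel()
r=least_squares(f,[0,0,0,.192]);print(r.x,f(r.x).round(1))
g=lambda p:f([*p,.192]);r=least_squares(g,[0,0,0]);print(r.x,g(r.x).round(1))
Tb=(.5426,.1421,-.334)
Rb,tb=part(*Tb);go(*tcp(Rb,tb,[-.03,0,.36]))
```

```text
[-0.00093188  0.00320438 -0.00068111  0.19665206] [ 0.  -0.1 -0.   0.  -0.   0.1]
[-0.00123085  0.00241417 -0.00170552] [-1.8 -0.3  4.   0.  -2.3  1.2]
t 3.28 rot [-0.002  0.001  0.512] d [-0.3095 -0.0408  0.0115] F [ 0.3  0.2 -1.9]
```

Scaled: -0.19 m is -7.6, -0.04 m is -1.6.

>>> shift_gripper(
  ticks={"steps":[[0, 0, 0.1, -1.6, -0.12, 0, 0], [0, 0, 0.2, -3.2, -0.24, 0, 0], [0, 0, 0.3, -4.8, -0.36, 0, 0], [0, 0, 0.4, -6.4, -0.48, 0, 0], [0, 0, 0.51, -7.6, -0.6, 0, 0]]},
)

```text
time: 3.7
position: [0.5093, 0.0317, 0.369]
ee_rot: [-0.579, 0.816, 0.001, -0.001]
wrist_force: [0.5, 0.6, -0.9]
finger_gap: 0.267
gripper_force: 59.6
```

Run:
```python
from h import *
Tb=(.5426,.1421,-.334)
Rb,tb=part(*Tb);go(*tcp(Rb,tb,[-.04,.07,.365]))
```

```text
t 3.7 rot [ 0.002 -0.001 -0.003] d [-0.1851  0.0452  0.0039] F [ 0.5  0.6 -0.9]
```

>>> shift_gripper(
  ticks={"steps":[[0, 0, 0, -1.6, 0.4, 0, 0], [0, 0, 0, -3.2, 0.8, 0, 0], [0, 0, 0, -4.8, 1.2, 0, 0], [0, 0, 0, -6.2, 1.6, 0, 0], [0, 0, 0, -7.4, 1.8, 0, 0]]},
)

```text
time: 4.12
position: [0.5273, 0.2216, 0.3688]
ee_rot: [-0.581, 0.814, 0.0, -0.002]
wrist_force: [0.4, -0.1, -1.9]
finger_gap: 0.272
gripper_force: 59.6
```

>>> shift_gripper(
  ticks={"steps":[[0, 0, 0, 0, 0, 0, 0], [0, 0, 0, 0, 0, 0, 0], [0, 0, 0, 0, 0, 0, 0]]},
)

```text
time: 4.37
position: [0.5277, 0.219, 0.3689]
ee_rot: [-0.581, 0.814, -0.0, -0.002]
wrist_force: [-0.9, -0.3, -1.6]
finger_gap: 0.271
gripper_force: 59.6
```

Run:
```python
from h import *
from rig import env
import cv2
s=env.get_state();im=env.get_image("wrist")
np.savez("w3.npz",p=s['position'],q=s['ee_rot'],K=im["K"],T=im["tool_from_camera"])
cv2.imwrite("pics/w3.png",cv2.resize(im["pixels"][:,:,::-1],(800,500),interpolation=cv2.INTER_CUBIC))
for n in("top","side"): cv2.imwrite(f"pics/{n}3.png",env.get_image(n)["pixels"][:,:,::-1])
```

```text
(no output)
```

View pics/w3.png

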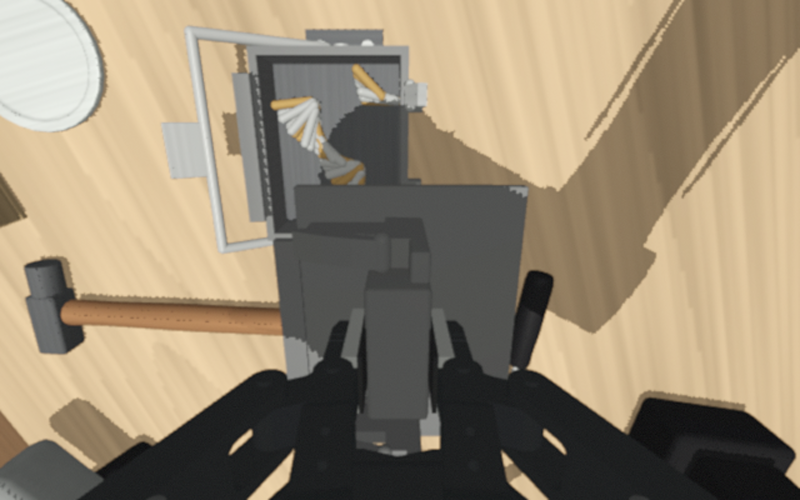

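Run:
```python
from h import *
d=dict(np.load("w3.npz"))
q=lambda l:np.array(l)/1.25
L=np.array([(-48,-60,85),(48,-60,85),(54,-44,97),(54,44,97),(-43,-55,85)])/1e3
px=q([(409,46),(246,46),(232,73),(249,222),(400,56)])
bp=q([(190,30),(224,249),(163,123),(170,178)])
w=lambda p,P:Rz(p[2]).apply(P)+[p[0],p[1],0]
B=lambda a:np.array([(r*np.sin(a),y,.022+r*np.cos(a)) for r,y in((.1,-.068),(.1,.068),(.124,-.017),(.124,.017))])
f=lambda p:np.r_[(wproj(d,w(p,L))-px).ravel(),(wproj(d,w(p,B(p[3])))-bp).ravel()]
r=least_squares(f,[.5426,.142,-.334,.97],loss='soft_l1');print(r.x,f(r.x).reshape(-1,2).round(1).tolist())
Ll=np.array([(40,-60,15),(-50,-60,15)])/1e3;lp=q([(295,186),(527,187)])
Rt=R.from_quat(d["q"])*R.from_matrix(M).inv()
for h in(.192,.194,.1965):
  g=lambda p:(wproj(d,Rt.apply(Rz(p[2]).apply(Ll)+[p[0],p[1],-h])+d["p"])-lp).ravel()
  s=least_squares(g,[0,0,0]);print(h,s.x,g(s.x).round(1))
```

```text
[ 0.543929    0.14555736 -0.33532119  0.94888149] [[0.5, 0.0], [-0.0, -0.6], [-0.8, -0.4], [0.0, 0.4], [0.8, -0.5], [0.8, 1.1], [-1.0, 0.6], [-2.0, -0.7], [0.6, 1.0]]
0.192 [-0.00105324  0.00221837 -0.00459991] [-2.6  0.2  2.6  0.3]
0.194 [-0.00113374  0.00247952 -0.00443871] [-1.3  0.1  1.3  0.1]
0.1965 [-0.00123413  0.00280813 -0.0042436 ] [ 0.3 -0.  -0.3 -0. ]
```

The wrist view shows the lid with its edge corners at (295,186) and (527,187), and the tub rim corners at (409,46) and (246,46). The tub's yaw matches the lid's.

Add to h.py:
```python
TUB=(.5437,.145,-.335)
def lidgo(ox,oz,tilt,oy=0,h=.195):
    Rb=Rz(TUB[2]); Rl=Rb*R.from_euler('y',tilt)
    go(*tcp(Rl,np.array([TUB[0],TUB[1],0])+Rb.apply([ox,oy,oz]),[.0011,-.0025,h]))
def lidnow(h=.195):
    from rig import env
    s=env.get_state();Rl=R.from_quat(s['ee_rot'])*R.from_matrix(M).inv();o=s['position']-Rl.apply([.0011,-.0025,h])
    Rb=Rz(TUB[2]); print("t",round(s['time'],2),"lid in tub mm",(Rb.inv().apply(o-[TUB[0],TUB[1],0])*1e3).round(1),"rpy",(Rb.inv()*Rl).as_euler('xyz').round(3),"F tub",Rb.inv().apply(s['wrist_force']).round(1))
```

```bash
python3 -c "
from h import *
lidnow();lidgo(-.012,.135,.23)"
```

```text
t 4.52 lid in tub mm [-40.   66.2 175.2] rpy [-0.001  0.001  0.002] F tub [-0.4  0.3 -1.7]
t 4.52 rot [-0.229 -0.001  0.002] d [ 0.0665 -0.0722  0.0456] F [-0.2  0.4 -1.7]
```

>>> shift_gripper(
  ticks={"steps":[[-0.1, 0, 0, 0.8, -0.8, 0, 0], [-0.2, 0, 0, 1.6, -1.6, 0.4, 0], [-0.229, 0, 0.002, 2.4, -2.4, 1.2, 0], [-0.229, 0, 0.002, 2.66, -2.888, 1.824, 0], [-0.229, 0, 0.002, 2.66, -2.888, 1.824, 0]]},
)

```text
time: 4.93
position: [0.5754, 0.129, 0.3214]
ee_rot: [-0.574, 0.811, 0.094, -0.069]
wrist_force: [-0.1, 0.5, -2.1]
finger_gap: 0.262
gripper_force: 59.7
```

>>> shift_gripper(
  ticks={"steps":[[0, 0, 0, 0, 0, 0, 0], [0, 0, 0, 0, 0, 0, 0]]},
)

```text
time: 5.1
position: [0.5748, 0.1323, 0.3256]
ee_rot: [-0.576, 0.81, 0.093, -0.066]
wrist_force: [0.3, -0.8, -0.9]
finger_gap: 0.267
gripper_force: 59.7
```

```bash
python3 -c "
from h import *
lidnow();lidgo(-.012,.0877,.23)"
```

```text
t 5.1 lid in tub mm [-11.7   0.7 136. ] rpy [-0.     0.228  0.   ] F tub [ 0.5 -0.7 -0.9]
t 5.1 rot [-0.002 -0.     0.   ] d [ 0.0007 -0.0109  0.0471] F [ 0.3 -0.8 -0.9]
```

Scaled: 0.0471 m is 1.884, -0.0109 m is -0.436.

>>> shift_gripper(
  ticks={"steps":[[0, 0, 0, 0, -0.16, 0.64, 0], [0, 0, 0, 0.028, -0.32, 1.28, 0], [0, 0, 0, 0.028, -0.436, 1.884, 0], [0, 0, 0, 0.028, -0.436, 1.884, 0], [0, 0, 0, 0.028, -0.436, 1.884, 0]]},
)

```text
time: 5.52
position: [0.5742, 0.1327, 0.2775]
ee_rot: [-0.576, 0.809, 0.093, -0.066]
wrist_force: [0.2, 0.4, -1.1]
finger_gap: 0.263
gripper_force: 59.7
```

Run:
```python
from h import *
from rig import env
import cv2
lidnow()
o=[]
for n in("top","side"):
    im=env.get_image(n)["pixels"][:,:,::-1]
    c=im[165:265,230:330] if n=="top" else im[190:290,255:355]
    o.append(cv2.resize(c,(400,400),interpolation=cv2.INTER_CUBIC))
cv2.imwrite("pics/c4.png",np.hstack(o)); lidnow();lidgo(-.002,.0877,.23)
```

```text
t 5.52 lid in tub mm [-12.5   0.8  87.9] rpy [-0.     0.229  0.002] F tub [ 0.1  0.5 -1.1]
t 5.62 lid in tub mm [-11.6   1.3  88.8] rpy [0.001 0.227 0.002] F tub [ 0.7  0.3 -1.6]
t 5.62 rot [-0.003  0.001  0.002] d [ 0.0012 -0.0101 -0.0011] F [ 0.8  0.1 -1.6]
```

View pics/c4.png

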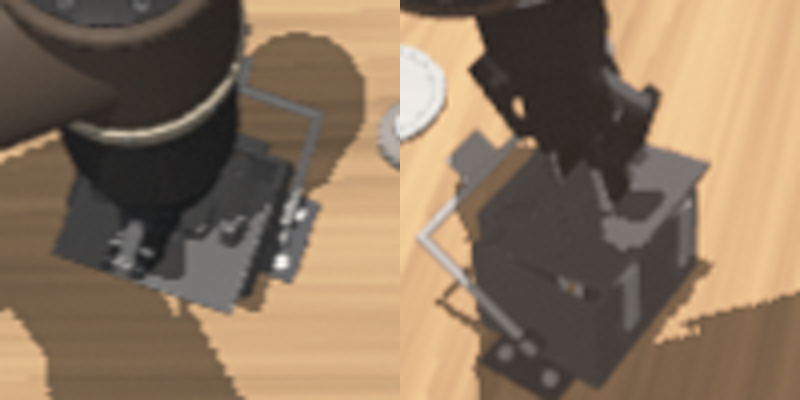

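Scaled: -0.001 m is -0.04, -0.0097 m is -0.388.

>>> shift_gripper(
  ticks={"steps":[[0, 0, 0, 0, -0.08, -0.02, 0], [0, 0, 0, 0, -0.16, -0.04, 0], [0, 0, 0, 0, -0.24, -0.056, 0], [0, 0, 0, 0.02, -0.32, -0.072, 0], [0, 0, 0, 0.028, -0.388, -0.092, 0]]},
)

```text
time: 6.03
position: [0.5833, 0.1282, 0.2766]
ee_rot: [-0.576, 0.809, 0.094, -0.067]
wrist_force: [-3.1, 1.9, -4.0]
finger_gap: 0.267
gripper_force: 59.3
```

>>> shift_gripper(
  ticks={"steps":[[0, 0, 0, 0, 0, 0, 0], [0, 0, 0, 0, 0, 0, 0], [0, 0, 0, 0, 0, 0, 0]]},
)

```text
time: 6.28
position: [0.5836, 0.128, 0.2765]
ee_rot: [-0.576, 0.81, 0.093, -0.067]
wrist_force: [-2.7, 0.9, -4.5]
finger_gap: 0.266
gripper_force: 59.3
```

```bash
python3 -c "
from h import *
lidnow();lidgo(-.002,.0877,.23)"
```

```text
t 6.28 lid in tub mm [-2.2 -0.6 86.9] rpy [-0.001  0.23   0.001] F tub [-2.8 -0.1 -4.5]
t 6.28 rot [-0.    -0.001  0.001] d [-0.0004 -0.0001 -0.0009] F [-2.7  0.9 -4.5]
```

>>> shift_gripper(
  ticks={"steps":[[0, 0, 0, 0, -0.04, 0.02, 0], [0, 0, 0, 0, -0.088, 0.02, 0], [0, 0, 0, 0, -0.088, 0.02, 0], [0, 0, 0, 0, -0.088, 0.02, 0]]},
)

```text
time: 6.62
position: [0.5846, 0.1277, 0.2761]
ee_rot: [-0.576, 0.809, 0.094, -0.067]
wrist_force: [-8.3, 2.1, 1.4]
finger_gap: 0.269
gripper_force: 60.1
```

```bash
python3 -c "
from h import *
lidnow()"
```

```text
t 6.62 lid in tub mm [-1.5 -0.6 86.5] rpy [-0.001  0.232  0.001] F tub [-8.5 -0.7  1.4]
```

```bash
python3 -c "
from h import *
lidgo(-.0022,.0852,.165)"
```

```text
t 6.62 rot [ 0.067 -0.001  0.001] d [-0.0004  0.0133  0.0018] F [-8.3  2.1  1.4]
```

>>> shift_gripper(
  ticks={"steps":[[0.02, 0, 0, 0, 0.168, 0.024, 0], [0.035, 0, 0, 0, 0.28, 0.04, 0], [0.05, 0, 0, 0, 0.4, 0.056, 0], [0.067, 0, 0, 0, 0.532, 0.072, 0], [0.067, 0, 0, 0, 0.532, 0.072, 0]]},
)

```text
time: 7.03
position: [0.5723, 0.1319, 0.2761]
ee_rot: [-0.578, 0.812, 0.066, -0.047]
wrist_force: [0.5, -0.8, -15.0]
finger_gap: 0.27
gripper_force: 59.9
```

```bash
python3 -c "
from h import *
lidnow()"
```

```text
t 7.03 lid in tub mm [-1.2 -0.7 83.8] rpy [-0.001  0.162  0.001] F tub [  0.7  -0.6 -15. ]
```

>>> shift_gripper(
  ticks={"steps":[[0, 0, 0, 0, 0, 0.04, 0], [0, 0, 0, 0, 0, 0.08, 0], [0, 0, 0, 0, 0, 0.08, 0]]},
)

```text
time: 7.28
position: [0.5726, 0.1319, 0.2757]
ee_rot: [-0.578, 0.812, 0.066, -0.047]
wrist_force: [-5.3, 0.8, -2.3]
finger_gap: 0.268
gripper_force: 61.4
```

```bash
python3 -c "
from h import *
lidnow()"
```

```text
t 7.28 lid in tub mm [-1.  -0.6 83.5] rpy [-0.001  0.163  0.001] F tub [-5.3 -1.  -2.3]
```

>>> shift_gripper(
  ticks={"steps":[[0, 0, 0, 0, 0, 0, 0.6], [0, 0, 0, 0, 0, 0, 0.6], [0, 0, 0, 0, 0, 0, 0.6], [0, 0, 0, 0, 0, 0, 0.6], [0, 0, 0, 0, 0, 0, 0.6]]},
)

```text
time: 7.7
position: [0.5732, 0.1321, 0.2757]
ee_rot: [-0.578, 0.812, 0.066, -0.046]
wrist_force: [-1.0, -0.2, -0.1]
finger_gap: 0.6
gripper_force: 0.0
```

>>> shift_gripper(
  ticks={"steps":[[0, 0, 0, 0, 0, -1.2, 0.6], [0, 0, 0, 0, 0, -2.4, 0.6], [0, 0, 0, 0, 0, -4, 0.6], [0, 0, 0, 0, 0, -4, 0], [0, 0, 0, 0, 0, -4, 0]]},
)

```text
time: 8.12
position: [0.5888, 0.1268, 0.3768]
ee_rot: [-0.578, 0.812, 0.065, -0.044]
wrist_force: [-0.6, -0.8, -1.2]
finger_gap: 0.33
gripper_force: 0.0
```

Run:
```python
from h import *
from rig import env
import cv2
s=env.get_state();im=env.get_image("wrist");print(s['position'],s['wrist_force'])
np.savez("w5.npz",p=s['position'],q=s['ee_rot'],K=im["K"],T=im["tool_from_camera"])
w=im["pixels"][:,:,::-1]
c=env.get_image("side")["pixels"][190:290,255:355,::-1]
cv2.imwrite("pics/c5.png",np.hstack([cv2.resize(c,(400,400),interpolation=cv2.INTER_CUBIC),w[:,160:560]]))
```

```text
[0.58884597 0.12677467 0.37679729] [-0.59608411 -0.80307213 -1.1707956 ]
```

View pics/c5.png

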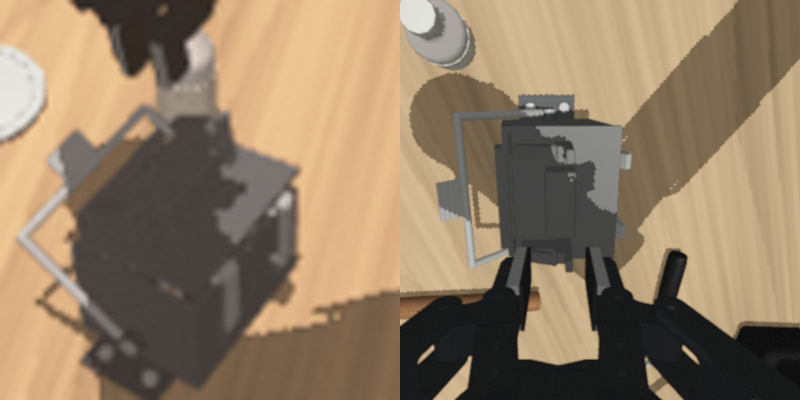

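Add to h.py:
```python
def tg(x,y,z,tilt=0):
    Rb=Rz(TUB[2]); go(Rb*R.from_euler('y',tilt)*R.from_matrix(M),np.array([TUB[0],TUB[1],0])+Rb.apply([x,y,z]))
def tn():
    from rig import env
    s=env.get_state();Rb=Rz(TUB[2]); print("t",round(s['time'],2),"tcp in tub mm",(Rb.inv().apply(s['position']-[TUB[0],TUB[1],0])*1e3).round(1),"F",Rb.inv().apply(s['wrist_force']).round(1),"gap",round(s['finger_gap'],2))
```

```bash
python3 -c "
from h import *
tn();tg(-.030,-.0025,.32)"
```

```text
t 8.22 tcp in tub mm [ 47.6  -2.9 373.7] F [-0.2  0.4 -0.7] gap 0.15
t 8.22 rot [0.162 0.    0.001] d [-0.0004  0.068   0.0655] F [-0.1  0.4 -0.7]
```

>>> shift_gripper(
  ticks={"steps":[[0.08, 0, 0, 0, 1.2, 0.4, 0], [0.162, 0, 0, 0, 2.4, 1.6, 0], [0.162, 0, 0, 0, 2.72, 2.62, 0], [0.162, 0, 0, 0, 2.72, 2.62, 0], [0.162, 0, 0, 0, 2.72, 2.62, 0]]},
)

```text
time: 8.63
position: [0.5134, 0.1523, 0.3187]
ee_rot: [-0.581, 0.814, -0.0, -0.002]
wrist_force: [0.9, -0.0, 1.0]
finger_gap: -0.0
gripper_force: 0.0
```

```bash
python3 -c "
from h import *
tn();tg(-.030,-.0025,.285)"
```

```text
t 8.63 tcp in tub mm [-31.   -3.1 318.7] F [0.9 0.3 1. ] gap -0.0
t 8.63 rot [ 0.002 -0.003  0.003] d [-0.0007 -0.0011  0.0337] F [ 0.9 -0.   1. ]
```

>>> shift_gripper(
  ticks={"steps":[[0, 0, 0, -0.028, -0.04, 0.8, 0], [0, 0, 0, -0.028, -0.04, 1.36, 0], [0, 0, 0, -0.028, -0.04, 1.52, 0], [0, 0, 0, -0.028, -0.04, 1.68, 0]]},
)

```text
time: 8.97
position: [0.5168, 0.1525, 0.278]
ee_rot: [-0.58, 0.815, -0.0, -0.0]
wrist_force: [-0.6, -0.6, -0.1]
finger_gap: -0.004
gripper_force: 0.0
```

```bash
python3 -c "
from h import *
tn()"
```

```text
t 8.97 tcp in tub mm [-27.9  -1.7 278. ] F [-0.4 -0.8 -0.1] gap -0.0
```

>>> shift_gripper(
  ticks={"steps":[[0, 0, 0, 0, 0.04, 0.12, 0], [0, 0, 0, 0, 0.04, 0.24, 0], [0, 0, 0, 0, 0.04, 0.32, 0], [0, 0, 0, 0, 0.04, 0.4, 0], [0, 0, 0, 0, 0.04, 0.4, 0]]},
)

```text
time: 9.38
position: [0.5155, 0.1531, 0.2703]
ee_rot: [-0.58, 0.815, -0.0, 0.001]
wrist_force: [0.4, 1.5, -0.6]
finger_gap: 0.001
gripper_force: 0.0
```

```bash
python3 -c "
from h import *
tn()"
```

```text
t 9.38 tcp in tub mm [-29.3  -1.6 270.3] F [-0.1  1.5 -0.6] gap 0.0
```

>>> shift_gripper(
  ticks={"steps":[[0, 0, 0, 0, 0, 0.08, 0], [0, 0, 0, 0, 0, 0.16, 0], [0, 0, 0, 0, 0, 0.24, 0], [0, 0, 0, 0, 0, 0.32, 0]]},
)

```text
time: 9.72
position: [0.5152, 0.1531, 0.2632]
ee_rot: [-0.58, 0.814, -0.001, 0.0]
wrist_force: [-20.5, -1.1, 56.6]
finger_gap: -0.003
gripper_force: 28.3
```

```bash
python3 -c "
from h import *
tn()"
```

```text
t 9.72 tcp in tub mm [-29.5  -1.7 263.2] F [-19.   -7.8  56.6] gap -0.0
```

The manual's scale: shifts go in units of 25 mm. Converting my numbers, -0.012 m is -0.48, -0.01 m is -0.4.

>>> shift_gripper(
  ticks={"steps":[[0, 0, 0, 0, 0, -0.16, 0], [0, 0, 0, 0, 0, -0.4, 0], [0, 0, 0, 0, 0.24, -0.48, 0], [0, 0, 0, 0, 0.24, -0.48, 0]]},
)

```text
time: 10.05
position: [0.5085, 0.1549, 0.2722]
ee_rot: [-0.58, 0.815, 0.0, -0.0]
wrist_force: [-0.6, -0.8, -0.3]
finger_gap: 0.002
gripper_force: 0.0
```

```bash
python3 -c "
from h import *
tn()"
```

```text
t 10.05 tcp in tub mm [-36.5  -2.2 272.2] F [-0.3 -0.9 -0.3] gap 0.0
```

>>> shift_gripper(
  ticks={"steps":[[0, 0, 0, 0, 0, 0.16, 0], [0, 0, 0, 0, 0, 0.24, 0], [0, 0, 0, 0, 0, 0.24, 0]]},
)

```text
time: 10.3
position: [0.5088, 0.1547, 0.265]
ee_rot: [-0.58, 0.815, -0.0, -0.001]
wrist_force: [-0.3, -0.3, -0.4]
finger_gap: -0.002
gripper_force: 0.0
```

```bash
python3 -c "
from h import *
tn()"
```

```text
t 10.3 tcp in tub mm [-36.1  -2.3 265. ] F [-0.2 -0.3 -0.4] gap -0.0
```

>>> shift_gripper(
  ticks={"steps":[[0, 0, 0, 0, 0, 0.04, 0], [0, 0, 0, 0, 0, 0.08, 0], [0, 0, 0, 0, 0, 0.08, 0]]},
)

```text
time: 10.55
position: [0.5091, 0.1548, 0.2637]
ee_rot: [-0.58, 0.815, -0.0, -0.0]
wrist_force: [0.4, 0.3, 0.1]
finger_gap: 0.002
gripper_force: 0.0
```

```bash
python3 -c "
from h import *
tn()"
```

```text
t 10.55 tcp in tub mm [-35.9  -2.1 263.7] F [0.3 0.4 0.1] gap 0.0
```

>>> shift_gripper(
  ticks={"steps":[[0, 0, 0, 0, 0, 0.04, 0], [0, 0, 0, 0, 0, 0.04, 0]]},
)

```text
time: 10.72
position: [0.5091, 0.1548, 0.2635]
ee_rot: [-0.58, 0.815, -0.0, -0.0]
wrist_force: [-1.9, 0.1, 4.5]
finger_gap: -0.004
gripper_force: 2.2
```

```bash
python3 -c "
from h import *
tn()"
```

```text
t 10.72 tcp in tub mm [-35.9  -2.1 263.5] F [-1.8 -0.6  4.5] gap -0.0
```

Scaled: 0.001 m is 0.04.

>>> shift_gripper(
  ticks={"steps":[[0, 0, 0, 0, 0, 0.04, 0], [0, 0, 0, 0, 0, 0.04, 0], [0, 0, 0, 0, 0, 0.04, 0]]},
)

```text
time: 10.97
position: [0.5091, 0.1548, 0.2635]
ee_rot: [-0.58, 0.815, -0.0, 0.0]
wrist_force: [-5.6, -0.5, 13.2]
finger_gap: 0.004
gripper_force: 6.6
```

```bash
python3 -c "
from h import *
tn()"
```

```text
t 10.97 tcp in tub mm [-35.9  -2.2 263.5] F [-5.1 -2.4 13.2] gap 0.0
```

>>> shift_gripper(
  ticks={"steps":[[0, 0, 0, 0, 0, -1.2, 0], [0, 0, 0, 0, 0, -2.8, 0], [0, 0, 0, 0, 0, -4.4, 0], [0, 0, 0, 0, 0.8, -4.8, 0], [0, 0, 0, 0, 0.8, -4.8, 0]]},
)

```text
time: 11.38
position: [0.4895, 0.1618, 0.3864]
ee_rot: [-0.58, 0.815, 0.0, 0.003]
wrist_force: [-0.1, 0.6, -0.9]
finger_gap: 0.002
gripper_force: 0.0
```

Run:
```python
from h import *
from rig import env
import cv2
s=env.get_state();im=env.get_image("wrist");tn()
np.savez("w6.npz",p=s['position'],q=s['ee_rot'],K=im["K"],T=im["tool_from_camera"])
w=im["pixels"][:,:,::-1];cv2.imwrite("pics/w6full.png",w)
d=dict(np.load("w6.npz"));Rb=Rz(TUB[2])
P=lambda l:wproj(d,Rb.apply(np.array(l)/1e3)+[TUB[0],TUB[1],0]).round(1)
print(P([(-45.5,-32,94),(-45.5,32,94),(-50,60,90),(-50,-60,90),(40,-60,90),(54,-44,97)]).tolist())
ctr=P([(-20,0,95)])[0].astype(int);print(ctr)
x0=max(0,min(640-200,ctr[0]-100));y0=max(0,min(400-150,ctr[1]-75));print(x0,y0)
c=env.get_image("side")["pixels"][200:270,270:340,::-1]
cv2.imwrite("pics/c6.png",np.hstack([cv2.resize(w[y0:y0+150,x0:x0+140],(467,500),interpolation=cv2.INTER_CUBIC),cv2.resize(c,(333,333),interpolation=cv2.INTER_CUBIC).copy() if 0 else cv2.copyMakeBorder(cv2.resize(c,(333,333),interpolation=cv2.INTER_CUBIC),0,167,0,0,0)]))
```

```text
t 11.43 tcp in tub mm [-56.4  -2.  384.4] F [-0.3  0.3 -0.9] gap -0.0
[[304.6, 158.3], [305.5, 227.2], [310.7, 252.2], [309.8, 124.2], [202.2, 124.0], [184.7, 144.5]]
[276 194]
176 119
```

View pics/c6.png

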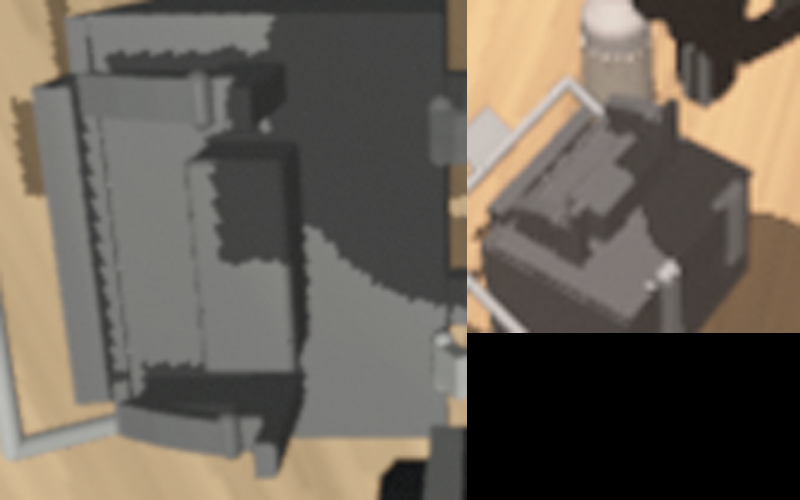

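Both catches overlap the lid edge, at crop x≈440, y≈130 and y≈365. The lid is flat, and its tongue is under the lip. Next is the bail.

Scaled: -0.19 m is -7.6, -0.16 m is -6.4.

>>> shift_gripper(
  ticks={"steps":[[0, 0, 0, 0, -1.6, 0, 0], [0, 0, 0, 0, -3.2, 0, 0], [0, 0, 0, 0, -4.8, 0, 0], [0, 0, 0, 0, -6.4, 0, 0], [0, 0, 0, 0, -7.6, 0, 0]]},
)

```text
time: 11.9
position: [0.6725, 0.0976, 0.3797]
ee_rot: [-0.58, 0.815, 0.0, -0.001]
wrist_force: [-0.1, 1.2, 0.2]
finger_gap: -0.002
gripper_force: 0.0
```

```bash
python3 -c "
from h import *
tg(.135,-.0025,.258)"
```

```text
t 11.9 rot [ 0.002 -0.002  0.   ] d [-0.0002  0.002   0.1217] F [-0.1  1.2  0.2]
```

Scaled: 0.122 m is 4.88, 0.11 m is 4.4.

>>> shift_gripper(
  ticks={"steps":[[0, 0, 0, 0, 0.08, 1.6, 0], [0, 0, 0, 0, 0.08, 3.2, 0], [0, 0, 0, 0, 0.08, 4.4, 0], [0, 0, 0, 0, 0.08, 4.88, 0], [0, 0, 0, 0, 0.08, 4.88, 0]]},
)

```text
time: 12.32
position: [0.6668, 0.099, 0.2551]
ee_rot: [-0.579, 0.815, 0.001, -0.004]
wrist_force: [-0.5, -0.2, -0.7]
finger_gap: 0.001
gripper_force: 0.0
```

```bash
python3 -c "
from h import *
tn()"
```

```text
t 12.32 tcp in tub mm [131.4  -3.  255.1] F [-0.4 -0.3 -0.7] gap 0.0
```

Scaled: 0.032 m is 1.28, 0.022 m is 0.88.

>>> shift_gripper(
  ticks={"steps":[[0, 0, 0, 0, 0.48, -0.08, 0], [0, 0, 0, 0, 0.88, -0.4, 0], [0, 0, 0, 0, 1.28, -0.72, 0], [0, 0, 0, 0, 1.72, -1.08, 0], [0, 0, 0, 0, 2.2, -1.36, 0]]},
)

```text
time: 12.73
position: [0.6151, 0.1184, 0.2975]
ee_rot: [-0.58, 0.815, -0.0, 0.002]
wrist_force: [-0.1, -0.6, 0.1]
finger_gap: 0.002
gripper_force: 0.0
```

```bash
python3 -c "
from h import *
tn()"
```

```text
t 12.73 tcp in tub mm [ 76.1  -1.6 297.5] F [ 0.1 -0.6  0.1] gap 0.0
```

>>> shift_gripper(
  ticks={"steps":[[0, 0, 0, 0, 0.24, -0.12, 0], [0, 0, 0, 0, 0.48, -0.24, 0], [0, 0, 0, 0, 0.68, -0.32, 0], [0, 0, 0, 0, 0.68, -0.32, 0]]},
)

```text
time: 13.07
position: [0.5991, 0.1237, 0.3029]
ee_rot: [-0.58, 0.815, -0.0, 0.0]
wrist_force: [-0.1, -1.0, -0.2]
finger_gap: -0.0
gripper_force: 0.0
```

```bash
python3 -c "
from h import *
tn()"
```

```text
t 13.07 tcp in tub mm [ 59.3  -1.9 302.9] F [ 0.2 -1.  -0.2] gap -0.0
```

Create bail.py:
```python
from h import *
from rig import env
import cv2
ref=cv2.imread("pics/side0.png").astype(float); im=env.get_image("side")["pixels"][:,:,::-1].astype(float)
Rb=Rz(-.335)
def sc(img,a):
    P=np.array([(r*np.sin(a),.068,.022+r*np.cos(a)) for r in np.linspace(.045,.1,25)])
    u=proj("side",Rb.apply(P)+[.5432,.1435,0]).astype(np.float32)
    return cv2.remap(img.astype(np.float32),u[:,:1],u[:,1:],cv2.INTER_LINEAR).reshape(-1,3)
for n,i in(("ref",ref),("now",im)):
    print(n,[(round(a,2),int(np.median(sc(i,a).min(1)))) for a in np.arange(-.1,1.06,.06)])
```

```bash
python3 bail.py
```

```text
ref [(np.float64(-0.1), 71), (np.float64(-0.04), 71), (np.float64(0.02), 71), (np.float64(0.08), 70), (np.float64(0.14), 68), (np.float64(0.2), 68), (np.float64(0.26), 68), (np.float64(0.32), 68), (np.float64(0.38), 67), (np.float64(0.44), 68), (np.float64(0.5), 68), (np.float64(0.56), 78), (np.float64(0.62), 111), (np.float64(0.68), 129), (np.float64(0.74), 130), (np.float64(0.8), 132), (np.float64(0.86), 145), (np.float64(0.92), 175), (np.float64(0.98), 178), (np.float64(1.04), 153)]
now [(np.float64(-0.1), 64), (np.float64(-0.04), 64), (np.float64(0.02), 64), (np.float64(0.08), 64), (np.float64(0.14), 67), (np.float64(0.2), 68), (np.float64(0.26), 70), (np.float64(0.32), 69), (np.float64(0.38), 69), (np.float64(0.44), 69), (np.float64(0.5), 69), (np.float64(0.56), 80), (np.float64(0.62), 115), (np.float64(0.68), 131), (np.float64(0.74), 134), (np.float64(0.8), 134), (np.float64(0.86), 150), (np.float64(0.92), 180), (np.float64(0.98), 182), (np.float64(1.04), 157)]
```

Scaled: -0.03 m is -1.2, -0.076 m is -3.04.

>>> shift_gripper(
  ticks={"steps":[[0, 0, 0, 0, -1.2, 0, 0], [0, 0, 0, 0, -2.4, 0, 0], [0, 0, 0, 0, -3.04, 0.8, 0], [0, 0, 0, 0, -3.04, 2, 0], [0, 0, 0, 0, -3.04, 2.32, 0]]},
)

```text
time: 13.53
position: [0.671, 0.0971, 0.2386]
ee_rot: [-0.579, 0.816, 0.001, -0.003]
wrist_force: [-2.1, -0.2, -1.3]
finger_gap: -0.005
gripper_force: 0.0
```

>>> shift_gripper(
  ticks={"steps":[[0, 0, 0, 0, 0, 0, 0], [0, 0, 0, 0, 0.32, 0, 0], [0, 0, 0, 0, 0.64, 0, 0], [0, 0, 0, 0, 0.88, 0, 0], [0, 0, 0, 0, 0.88, 0, 0]]},
)

```text
time: 13.95
position: [0.6516, 0.1064, 0.2483]
ee_rot: [-0.581, 0.814, -0.002, 0.004]
wrist_force: [4.7, -4.0, 3.5]
finger_gap: 0.001
gripper_force: 3.2
```

```bash
python3 -c "
from h import *
tn()"; python3 bail.py | tail -1
```

```text
t 13.95 tcp in tub mm [114.6  -1.  248.3] F [ 5.7 -2.2  3.5] gap 0.0
now [(np.float64(-0.1), 65), (np.float64(-0.04), 65), (np.float64(0.02), 65), (np.float64(0.08), 66), (np.float64(0.14), 65), (np.float64(0.2), 65), (np.float64(0.26), 65), (np.float64(0.32), 65), (np.float64(0.38), 65), (np.float64(0.44), 65), (np.float64(0.5), 66), (np.float64(0.56), 69), (np.float64(0.62), 72), (np.float64(0.68), 75), (np.float64(0.74), 77), (np.float64(0.8), 85), (np.float64(0.86), 102), (np.float64(0.92), 116), (np.float64(0.98), 119), (np.float64(1.04), 108)]
```

>>> shift_gripper(
  ticks={"steps":[[0, 0, 0, 0, 0, 0, 0], [0, 0, 0, 0, 0, 0, 0]]},
)

```text
time: 14.17
position: [0.6518, 0.1063, 0.2481]
ee_rot: [-0.58, 0.814, -0.002, 0.003]
wrist_force: [4.7, -2.3, 4.5]
finger_gap: -0.002
gripper_force: 2.7
```

```bash
python3 -c "
from h import *
tn()"
```

```text
t 14.17 tcp in tub mm [114.9  -1.  248.1] F [ 5.2 -0.6  4.5] gap -0.0
```

Scaled: 0.026 m is 1.04, -0.024 m is -0.96.

>>> shift_gripper(
  ticks={"steps":[[0, 0, 0, 0, 0.16, -0.24, 0], [0, 0, 0, 0, 0.4, -0.44, 0], [0, 0, 0, 0, 0.72, -0.72, 0], [0, 0, 0, 0, 1.04, -0.96, 0], [0, 0, 0, 0, 1.04, -0.96, 0]]},
)

```text
time: 14.58
position: [0.626, 0.1152, 0.2729]
ee_rot: [-0.58, 0.814, -0.001, 0.004]
wrist_force: [2.1, -0.2, 2.9]
finger_gap: 0.005
gripper_force: 1.2
```

```bash
python3 -c "
from h import *
tn()"; python3 bail.py | tail -1
```

```text
t 14.58 tcp in tub mm [ 87.6  -1.1 272.9] F [2.  0.5 2.9] gap 0.01
now [(np.float64(-0.1), 64), (np.float64(-0.04), 64), (np.float64(0.02), 64), (np.float64(0.08), 64), (np.float64(0.14), 64), (np.float64(0.2), 65), (np.float64(0.26), 64), (np.float64(0.32), 65), (np.float64(0.38), 65), (np.float64(0.44), 70), (np.float64(0.5), 82), (np.float64(0.56), 103), (np.float64(0.62), 124), (np.float64(0.68), 132), (np.float64(0.74), 133), (np.float64(0.8), 136), (np.float64(0.86), 136), (np.float64(0.92), 137), (np.float64(0.98), 137), (np.float64(1.04), 138)]
```

Scaled: 0.032 m is 1.28, 0.024 m is 0.96.

>>> shift_gripper(
  ticks={"steps":[[0, 0, 0, 0, 0.32, -0.2, 0], [0, 0, 0, 0, 0.64, -0.4, 0], [0, 0, 0, 0, 0.96, -0.56, 0], [0, 0, 0, 0, 1.28, -0.68, 0], [0, 0, 0, 0, 1.28, -0.68, 0]]},
)

```text
time: 15.05
position: [0.5946, 0.1251, 0.2859]
ee_rot: [-0.58, 0.815, 0.0, 0.0]
wrist_force: [0.3, 0.1, -0.1]
finger_gap: -0.002
gripper_force: 0.0
```

```bash
python3 -c "
from h import *
tn()"; python3 bail.py | tail -1
```

```text
t 15.05 tcp in tub mm [ 54.6  -2.  285.9] F [ 0.2  0.2 -0.1] gap -0.0
now [(np.float64(-0.1), 64), (np.float64(-0.04), 65), (np.float64(0.02), 64), (np.float64(0.08), 66), (np.float64(0.14), 80), (np.float64(0.2), 99), (np.float64(0.26), 129), (np.float64(0.32), 134), (np.float64(0.38), 111), (np.float64(0.44), 84), (np.float64(0.5), 73), (np.float64(0.56), 90), (np.float64(0.62), 122), (np.float64(0.68), 136), (np.float64(0.74), 138), (np.float64(0.8), 138), (np.float64(0.86), 138), (np.float64(0.92), 139), (np.float64(0.98), 138), (np.float64(1.04), 139)]
```

Scaled: -0.017 m is -0.68, 0.015 m is 0.6.

>>> shift_gripper(
  ticks={"steps":[[0, 0, 0, 0, 0, -0.36, 0], [0, 0, 0, 0, 0, -0.68, 0], [0, 0, 0, 0, 0.2, -0.68, 0], [0, 0, 0, 0, 0.4, -0.68, 0], [0, 0, 0, 0, 0.6, -0.68, 0]]},
)

```text
time: 15.52
position: [0.5844, 0.1295, 0.305]
ee_rot: [-0.58, 0.814, -0.002, 0.004]
wrist_force: [13.5, -9.0, 11.6]
finger_gap: -0.0
gripper_force: 9.6
```

```bash
python3 -c "
from h import *
tn()"
```

```text
t 15.52 tcp in tub mm [ 43.5  -1.2 305. ] F [15.7 -4.  11.6] gap -0.0
```

>>> shift_gripper(
  ticks={"steps":[[0, 0, 0, 0, 0.2, 0, 0], [0, 0, 0, 0, 0.4, -0.04, 0], [0, 0, 0, 0, 0.4, -0.04, 0]]},
)

```text
time: 15.77
position: [0.5755, 0.1326, 0.3078]
ee_rot: [-0.58, 0.814, -0.003, 0.005]
wrist_force: [7.9, -6.4, 18.1]
finger_gap: -0.0
gripper_force: 8.1
```

```bash
python3 -c "
from h import *
tn()"; python3 bail.py | tail -1
```

```text
t 15.77 tcp in tub mm [ 34.1  -1.3 307.8] F [ 9.5 -3.4 18.1] gap -0.0
now [(np.float64(-0.1), 72), (np.float64(-0.04), 71), (np.float64(0.02), 76), (np.float64(0.08), 95), (np.float64(0.14), 122), (np.float64(0.2), 115), (np.float64(0.26), 94), (np.float64(0.32), 77), (np.float64(0.38), 70), (np.float64(0.44), 70), (np.float64(0.5), 71), (np.float64(0.56), 91), (np.float64(0.62), 122), (np.float64(0.68), 134), (np.float64(0.74), 138), (np.float64(0.8), 139), (np.float64(0.86), 139), (np.float64(0.92), 138), (np.float64(0.98), 138), (np.float64(1.04), 139)]
```

>>> shift_gripper(
  ticks={"steps":[[0, 0, 0, 0, 0.12, -0.12, 0], [0, 0, 0, 0, 0.24, -0.16, 0], [0, 0, 0, 0, 0.4, -0.16, 0], [0, 0, 0, 0, 0.4, -0.16, 0]]},
)

```text
time: 16.15
position: [0.5652, 0.1362, 0.3105]
ee_rot: [-0.58, 0.814, -0.002, 0.004]
wrist_force: [7.1, -4.6, 12.4]
finger_gap: 0.002
gripper_force: 6.1
```

```bash
python3 -c "
from h import *
tn()"; python3 bail.py | tail -1
```

```text
t 16.15 tcp in tub mm [ 23.2  -1.2 310.5] F [ 8.2 -2.  12.4] gap 0.0
now [(np.float64(-0.1), 71), (np.float64(-0.04), 73), (np.float64(0.02), 105), (np.float64(0.08), 117), (np.float64(0.14), 98), (np.float64(0.2), 79), (np.float64(0.26), 70), (np.float64(0.32), 70), (np.float64(0.38), 70), (np.float64(0.44), 70), (np.float64(0.5), 71), (np.float64(0.56), 91), (np.float64(0.62), 122), (np.float64(0.68), 137), (np.float64(0.74), 138), (np.float64(0.8), 139), (np.float64(0.86), 139), (np.float64(0.92), 139), (np.float64(0.98), 138), (np.float64(1.04), 140)]
```

>>> shift_gripper(
  ticks={"steps":[[0, 0, 0, 0, 0.08, -0.04, 0], [0, 0, 0, 0, 0.16, -0.04, 0], [0, 0, 0, 0, 0.24, -0.04, 0], [0, 0, 0, 0, 0.24, -0.04, 0]]},
)

```text
time: 16.53
position: [0.5582, 0.1381, 0.3099]
ee_rot: [-0.58, 0.815, -0.001, 0.002]
wrist_force: [1.0, 0.2, -0.0]
finger_gap: 0.0
gripper_force: 0.3
```

```bash
python3 -c "
from h import *
tn()"; python3 bail.py | tail -1
```

```text
t 16.53 tcp in tub mm [ 16.   -1.7 309.9] F [ 0.8  0.5 -0. ] gap 0.0
now [(np.float64(-0.1), 77), (np.float64(-0.04), 105), (np.float64(0.02), 113), (np.float64(0.08), 96), (np.float64(0.14), 80), (np.float64(0.2), 71), (np.float64(0.26), 71), (np.float64(0.32), 70), (np.float64(0.38), 70), (np.float64(0.44), 70), (np.float64(0.5), 70), (np.float64(0.56), 91), (np.float64(0.62), 123), (np.float64(0.68), 137), (np.float64(0.74), 139), (np.float64(0.8), 138), (np.float64(0.86), 138), (np.float64(0.92), 139), (np.float64(0.98), 138), (np.float64(1.04), 140)]
```

>>> shift_gripper(
  ticks={"steps":[[0, 0, 0, 0, 0.04, 0, 0], [0, 0, 0, 0, 0.12, 0, 0], [0, 0, 0, 0, 0.12, 0, 0]]},
)

```text
time: 16.83
position: [0.5553, 0.1389, 0.309]
ee_rot: [-0.58, 0.815, -0.001, 0.001]
wrist_force: [5.9, -3.5, 3.2]
finger_gap: -0.001
gripper_force: 3.7
```

```bash
python3 -c "
from h import *
tn()"
```

```text
t 16.83 tcp in tub mm [ 12.9  -1.9 309. ] F [ 6.7 -1.4  3.2] gap -0.0
```

>>> shift_gripper(
  ticks={"steps":[[0, 0, 0, 0, -0.4, 0, 0], [0, 0, 0, 0, -1.2, 0, 0], [0, 0, 0, 0, -1.2, -1.6, 0], [0, 0, 0, 0, -1.2, -3.2, 0], [0, 0, 0, 0, -1.2, -4.8, 0]]},
)

```text
time: 17.25
position: [0.5829, 0.129, 0.4276]
ee_rot: [-0.58, 0.815, 0.001, -0.002]
wrist_force: [1.2, 1.6, 0.7]
finger_gap: -0.001
gripper_force: 0.0
```

```bash
python3 bail.py | tail -1
```

```text
now [(np.float64(-0.1), 75), (np.float64(-0.04), 101), (np.float64(0.02), 99), (np.float64(0.08), 81), (np.float64(0.14), 69), (np.float64(0.2), 67), (np.float64(0.26), 67), (np.float64(0.32), 65), (np.float64(0.38), 65), (np.float64(0.44), 66), (np.float64(0.5), 67), (np.float64(0.56), 85), (np.float64(0.62), 115), (np.float64(0.68), 128), (np.float64(0.74), 129), (np.float64(0.8), 130), (np.float64(0.86), 130), (np.float64(0.92), 130), (np.float64(0.98), 130), (np.float64(1.04), 131)]
```

>>> shift_gripper(
  ticks={"steps":[[0, 0, 0, 0, 0, 0, 0], [0, 0, 0, 0, 0, 0, 0], [0, 0, 0, 0, 0, 0, 0]]},
)

```text
time: 17.55
position: [0.5824, 0.1292, 0.4266]
ee_rot: [-0.58, 0.815, 0.001, -0.001]
wrist_force: [0.7, 0.6, -0.2]
finger_gap: 0.001
gripper_force: 0.0
```

```bash
python3 -c "
from rig import env
print(env.sign_off())"
```

```text
the job is handed in; nothing more can be done
None
```

I handed the job in at 17.6 s with the tub closed: tongue under the lip, both catches over the lid's edge, then the bail clicked into its groove (about 0 rad by the side camera) and the gripper clear; a brief 57 N lid press with the fingertips was the peak wrist-force reading, and I took no last look at the bystanders.

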